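Clamp the drive hub in the toggle vise

ROBOT

A 6-joint arm with a two-finger parallel gripper is mounted at the origin on a cart in front of the work surface, level with it; the furniture and walls round the work are solid. World frame = base frame: x ahead of the robot, y to its left, z up, the work surface at z = 0. Lengths are in mm, angles in rad, forces in N, time in s.
With the tool pointing down it reaches from about 350 to 875 mm from the base axis. Payload 4.2 kg.
Tool frame: the origin (TCP) lies midway between the tips of the shut fingers; the grasp point (between the pads) lies 19 mm behind it; x points along the fingers, y is the direction in which the jaws open and shut, and the axes are right-handed (so a half turn about x gives the same grasp; the last joint's range is limited). The gripper opens to 85 mm and grips with 20 to 120 N. Pads are 22 mm wide; open, the fingers measure 114 mm over their backs; the gripper's body (76 mm by 85 mm) begins 54 mm behind the grasp point. The pads swing forward as they close: fully open they stand 13 mm farther back than shut.
Start: joints at [-0.979, 0.385, 0.008, 0, -1.194, -0.259], TCP at [204.196, -590.68, 210.812] pointing down, gripper open.
Joint ranges: [-3.14, 3.14], [-1.21, 2.06], [-1.07, 1.41], [-3.16, 2.05], [-2.99, -0.16], [-3.1, 3.1]. Speed limits (rad/s): [2.79, 2.79, 3.14, 3.14, 3.14, 3.14].

INTERFACE

Orientations are given as a unit quaternion [x, y, z, w].
In Python, from bench import readout, imaging, arm gives the robot as it stands.
- The arm moves only by the tool arm_command, never from a script. Its argument "increments" is a list of rows, each a list of 3 entries, a list of its own where there are three numbers: the turn, a rotation vector about the world's x, y, z in degrees, then the shift along the world's x, y, z in mm, then the closure, from 0 (fully open) to 1 (shut). In form: [[[ax, ay, az], [tx, ty, tz], fingers], ...]. A call has exactly 5 rows; each row is the pose to reach, as a shift and turn from the pose measured when the call began; what a row does not reach only later rows make up. A row lasts 1/10 s, in which the tool goes at most 50 mm and 8.59 degrees, less where a joint would pass 70% of its speed; a pose out of reach is approached as far as the arm can. A call with a gripper value outside its range is refused whole. The fingers move at their own pace and stop on an object; the grip force is fixed at half the most. Time passes only in rows, so rows that repeat a pose let the fingers close, or fill a call up. It gives the time, the measured TCP pose, the force and the opening at its end, in the units of the state.
- readout.read_state(): the state, without advancing time (a new reading comes with each control period).
- imaging.get_image(name): name is "side" or "top"; returns (picture, depth): 384x512x3 uint8, blue, green, red; 384x512 float32, mm along the optical axis (not along the pixel's ray), 0 where there is no reading.
- imaging.camera_info(name): a dict with "vfov" (degrees; the focal length in pixels is half the picture's height over the tangent of half this angle, whatever the lens; pixels are square), "cx", "cy" (the principal point, pixels), "D" ([k1, k2, p1, p2, k3] as OpenCV has them; the pictures are not rectified), "eye" and "rotation" of the camera in the world. Camera axes: x right, y down, z forward; pixel columns grow to the right and rows downward; lengths in mm; the calibration is good to about 2 mm. A picture is of the moment at which its call begins. camera_info takes no time and is no camera call.
- arm.job_done(): hands the job in, once; it reports no verdict.
The state is a dict: "clock": time; "joints": joint angles; "joint_vel": joint speeds; "joint_efforts": joint torques, N m; "position": TCP position; "ee_rot": TCP orientation; "contact_force": force on the tool from outside, world axes, zero at the start; "wrist_torque": the same for the moment, N m; "gripper_width": finger opening in mm.
Only numpy, scipy, OpenCV 4.12 (cv2) and the standard library are available. Lean on these libraries where they do the work, as an engineer would, in place of code of your own. Each camera call takes 0.05 s, during which the arm holds its last target. There are 200 camera calls.

TASK

Clamp the round steel drive hub in the bench toggle vise for service: set it down (do not drop it) on the vise's plate between the fixed jaw and the vee pad, turned so that the flat on its side faces the fixed jaw. Then swing the vise's clamp lever round until it snaps past centre against its stop and stays there by itself, holding the hub upright with its flat tight against the jaw. Leave the other things on the bench where they are.

Things in the scene. Friction and masses are not known exactly. Their poses are not given: they have to be found in the camera images.
- vise: Low steel vise with an over-centre (toggle) clamp lever, bolted to the bench. Plate 110 (x) x 250 (y) x 12 mm, origin at its underside's centre. Clamps along its y: fixed jaw 84 mm wide, top 46 mm above the bench, flat face at y = +65 mm looking to -y. Opposite, the vee pad lies at about y = +5 to +8 mm with the lever open (gap about 58 mm); the plate between is free, open to both sides in x.
- nest (a point): Point on top of the vise's plate (12 mm above the bench) where the hub's axis stands when clamped (vise x = 0, y = +45 mm); axes as the vise's: y points at the fixed jaw, 20 mm away. Closing the lever makes the pad centre the hub in x and push it the last millimetres home against the jaw.
- lever (a joint): Angle of the clamp lever about its vertical pivot, rad: 0 = fully open (starts at 0 to 0.22), grows anticlockwise seen from above; dead centre at 1.55, stop at 1.9 = clamped. Light to move until the pad meets the hub (about 0.8); then the pad's spring pushes it back until centre, and past 1.55 drives it on to the stop and holds it. The handle takes about 2 to 6 N.
- lever_grip (a point): Centre of the round upright black handle on the clamp lever's end, 79 mm above the bench; 18 mm diameter, from 54 to 100 mm above the bench, 95 mm from the pivot axis. The bar below it is 44 to 54 mm above the bench. At 0 the bar points along the vise's -x, 10 degrees towards +y; clamped it points along -y, 9 degrees towards +x.
- lever_pivot (a point): On the lever's vertical pivot axis (vise x = 0, y = -75 mm), 79 mm above the bench, at the height of lever_grip. The pivot nut's top is 63 mm above the bench.
- hub_center (a point): Loose steel drive hub, about 0.4 kg, standing upright on the bench: disc 56 mm diameter, 40 mm high, with one flat milled down its side 20 mm from the axis; on top a round spigot to hold it by, 26 mm diameter, 40 to 69 mm above the underside. This point is on the axis 35 mm above the underside; z up, y points out through the flat.
- hub_flat (a point): Centre of the hub's flat: 20 mm from the hub's axis, 20 mm above its underside.
- hub: The same hub, origin on its axis at the underside; axes as hub_center.
- pad: The vise's steel vee pad, 55 mm wide, 18 to 42 mm above the bench; y points at the fixed jaw. Origin at the vee, 28 mm above the bench. It is backed by a spring of 6 N per mm with 7.5 mm travel, so a hub turned the wrong way round will not let the lever close.
- screwdriver_0: Bystander: red-handled screwdriver, 206 mm long, lying near the front edge; origin at its underside's centre.
- flat_brush: Bystander: flat brush, 206 mm long, lying beside the sieve shaker.
- moisture_tin_0: Bystander: round aluminium tin with lid, 67 mm in diameter, 44 mm high.
- marker_3: Bystander: marker pen, 137 mm long, lying at the right front.
- sieve_brush: Bystander: round wooden-handled brush, 175 mm long, lying at the left front.
There are look-alikes about, which are no part of the job. What is shaped like the hub but purple, red or yellow is not meant.

How it is judged:
By the outcome, as a careful person would: the job done as asked, in the order asked, and still so for the second after the job is handed in, with the robot touching nothing.
It also fails if it takes over 53 s, if anything falls off the work surface, if the arm or the gripper's body presses on something with over 40 N, if the wrist force passes 120 N, or if a joint passes its speed limit or range.

## Working session

There is one attempt and no reset: what is moved stays moved. The work goes in short steps, Python scripts to look and compute and a tool call to move; the robot and the scene stay as the last step left them, time stands still between calls to the robot, and variables do not carry over. Pictures are saved under pics/ and viewed, about 8 in all and at most 12, crops included, and the job is handed in when it is done.

Besides the shell and the picture viewer there is one more tool, called after "Call:" as name([rows], argument=value, ...), one row to a line, values as JSON. arm_command: Moves the arm, as the interface text tells. Its arguments: {"type":"object","properties":{"increments":{"type":"array","items":{"type":"array"}}},"required":["increments"]}

```bash
mkdir -p pics
cat > h.py <<'E'
import numpy as np, cv2
from bench import readout, imaging, arm
def K(n):
    c=imaging.camera_info(n); f=192/np.tan(np.radians(c["vfov"])/2)
    return np.array([[f,0,c["cx"]],[0,f,c["cy"]],[0,0,1.]]),np.array(c["D"],float),np.array(c["eye"],float),np.array(c["rotation"],float).reshape(3,3)
def rays(n,uv):
    k,D,e,R=K(n); p=cv2.undistortPoints(np.array(uv,float).reshape(-1,1,2),k,D).reshape(-1,2)
    return e,np.c_[p,np.ones(len(p))]@R.T
def onplane(n,uv,z):
    e,d=rays(n,uv); return e+d*((z-e[2])/d[:,2])[:,None]
def cloud(n,dep):
    v,u=np.mgrid[:384,:512]; e,d=rays(n,np.c_[u.ravel(),v.ravel()])
    return (e+d*dep.reshape(-1,1)).reshape(384,512,3)
def proj(n,P):
    k,D,e,R=K(n); return cv2.projectPoints(np.array(P,float).reshape(-1,3),cv2.Rodrigues(R.T)[0],-R.T@e,k,D)[0].reshape(-1,2)
E
python3 - <<'E'
from h import *
s=readout.read_state(); print(s)
out=[]
for n in("top","side"):
    i,d=imaging.get_image(n); np.savez(f"{n}0.npz",i=i,d=d); c=imaging.camera_info(n); print(n,c)
    cv2.imwrite(f"pics/{n}0.png",cv2.resize(i,(800,600)))
    print(onplane(n,[[0,0],[511,0],[256,192],[0,383],[511,383]],0).round())
E
```

```text
{'clock': 0.0, 'joints': array([-9.79430162e-01,  3.85573442e-01,  6.61305520e-03, -5.16391587e-04,
       -1.19402245e+00, -2.58571271e-01]), 'joint_vel': array([-0.00016747, -0.00078553,  0.00015063,  0.00074806,  0.00037625,
        0.00019072]), 'joint_efforts': array([ 4.77900212e-04, -3.92293525e+01,  1.88400525e+01,  4.18601856e+00,
       -4.64025172e-03,  3.90883017e-06]), 'position': array([ 203.96879353, -590.09955177,  209.7038818 ]), 'ee_rot': array([-0.1162778 ,  0.69751496,  0.1178263 ,  0.69718672]), 'contact_force': array([-0.3534328 ,  0.5495933 ,  0.56905145]), 'wrist_torque': array([-0.02180841, -0.0166804 , -0.00533187]), 'gripper_width': 85.54108153922371}
top {'vfov': 47.43547205314473, 'cx': 247.2183137658596, 'cy': 189.04381347261273, 'D': array([0.04439908, 0.        , 0.        , 0.        , 0.        ]), 'eye': array([ 459.03329891,  -42.90992073, 1363.76322335]), 'rotation': array([ 0.71577118, -0.69678462,  0.02597896, -0.03857327])}Traceback (most recent call last):
  File "<stdin>", line 7, in <module>
  File "h.py", line 10, in onplane
    e,d=rays(n,uv); return e+d*((z-e[2])/d[:,2])[:,None]
        ~~~~^^^^^^
  File "h.py", line 7, in rays
    k,D,e,R=K(n); p=cv2.undistortPoints(np.array(uv,float).reshape(-1,1,2),k,D).reshape(-1,2)
            ~^^^
  File "h.py", line 5, in K
    return np.array([[f,0,c["cx"]],[0,f,c["cy"]],[0,0,1.]]),np.array(c["D"],float),np.array(c["eye"],float),np.array(c["rotation"],float).reshape(3,3)
                                                                                                            ~~~~~~~~~~~~~~~~~~~~~~~~~~~~~~~~~~~~~^^^^^
ValueError: cannot reshape array of size 4 into shape (3,3)
```

View pics/top0.png

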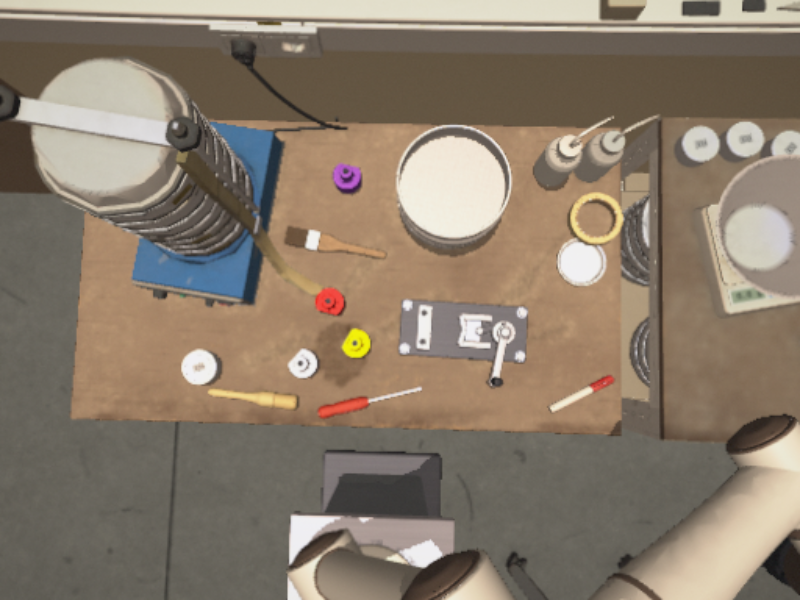

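The top view shows four hub-shaped things: purple (347,178), red (330,302), yellow (356,345) and bare steel (303,363). The tin at (200,367) is a plain disc. The vise is at (464,332), with its jaw to the left and its lever handle at (496,381). Only the bare steel one fits the description. Next I'll measure it and confirm it in a crop.

```bash
sed -i 's/np.array(c\["rotation"\],float).reshape(3,3)/Rotation.from_quat(c["rotation"]).as_matrix()/; 1a from scipy.spatial.transform import Rotation' h.py
python3 - <<'E'
from h import *
z=np.load("top0.npz"); i,d=z["i"],z["d"]
print(onplane("top",[[0,0],[511,0],[256,192],[0,383],[511,383]],0).round())
j,e=imaging.get_image("side"); np.savez("side0.npz",i=j,d=e); cv2.imwrite("pics/side0.png",cv2.resize(j,(800,600)))
print(imaging.camera_info("side"))
C=cloud("top",d); print("table z",np.median(C[180:230,215:250,2]), C[232,194],C[232,128])
a=cv2.resize(i[205:260,165:220],(400,400),interpolation=cv2.INTER_CUBIC); b=cv2.resize(i[185:255,250:345],(400,295),interpolation=cv2.INTER_CUBIC)
b=cv2.copyMakeBorder(b,0,105,0,0,cv2.BORDER_CONSTANT); cv2.imwrite("pics/crop0.png",np.hstack([a,b]))
E
```

```text
[[1174.  797.    0.]
 [1204. -832.    0.]
 [ 575.  -45.    0.]
 [ -15.  703.    0.]
 [  36. -802.    0.]]
{'vfov': 42.97181805917699, 'cx': 267.4242007064358, 'cy': 193.85449588714732, 'D': array([-0.10914637,  0.        ,  0.        ,  0.        ,  0.        ]), 'eye': array([   19.47465201, -1340.86329539,  1166.66878682]), 'rotation': array([ 0.87346359, -0.18665745,  0.09228295, -0.4401184 ])}
table z 0.030636147041491313 [445.89773252 135.57835464  67.35937076] [440.44186112 338.26292091  40.62555786]
```

View pics/crop0.png

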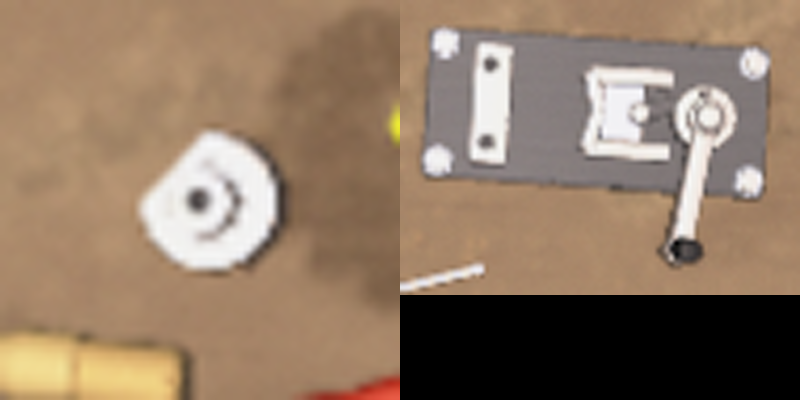

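View pics/side0.png

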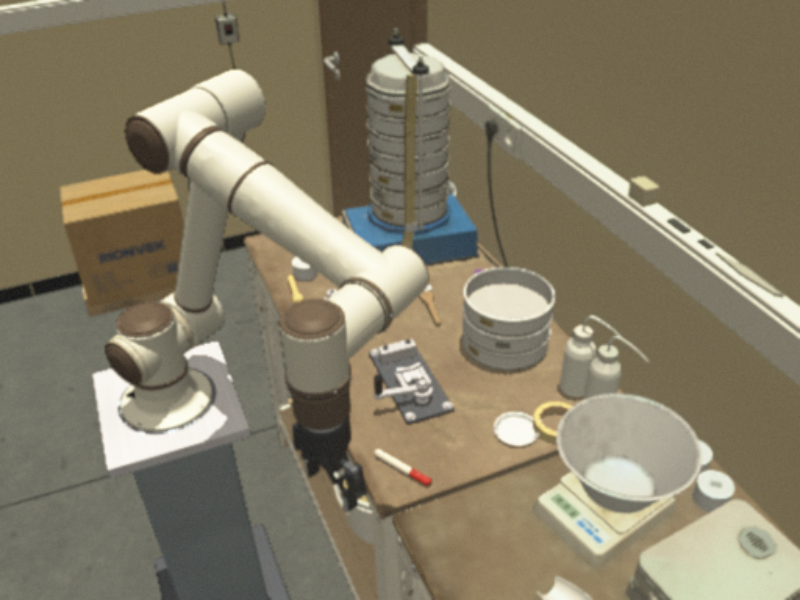

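The crop confirms the bare steel hub at top px (194,232), with its flat towards the upper left (+x, +y). In the vise, the jaw is on the left and the lever is open, pointing image-down. In the side view the robot hides the hub and the vise is at (410,385). Next I'll measure both from the depth and the mask.

```bash
cat > m.py <<'E'
from h import *
def hub(i,C,win,zb=0):
    u0,u1,v0,v1=win; P=C[v0:v1,u0:u1]; 
    g=cv2.resize(i[v0:v1,u0:u1],None,fx=8,fy=8,interpolation=cv2.INTER_CUBIC)
    hsv=cv2.cvtColor(g,cv2.COLOR_BGR2HSV); m=((hsv[...,2]>185)&(hsv[...,1]<50)).astype(np.uint8)
    c=max(cv2.findContours(m,cv2.RETR_EXTERNAL,cv2.CHAIN_APPROX_NONE)[0],key=cv2.contourArea)[:,0]
    W=onplane("top",(c+.5)/8-.5+[u0,v0],zb+40)[:,:2]
    return W
E
python3 - <<'E'
from m import *
z=np.load("top0.npz"); i,d=z["i"],z["d"]; C=cloud("top",d)
W=hub(i,C,(178,212,216,250))
(c0,r0)=cv2.minEnclosingCircle(W.astype(np.float32)); c0=np.array(c0); print("disc circle",c0,r0)
P=C[216:250,178:212].reshape(-1,3); s=P[P[:,2]>60]; print("spigot",len(s),s.mean(0),np.ptp(s[:,:2],axis=0))
t=P[(P[:,2]>34)&(P[:,2]<46)]; print("disc pts",t.mean(0))
# flat: support-function minimum over directions
a=np.radians(np.arange(0,360,3)); 
for c in (c0,):
    h=((W-c)@np.array([np.cos(a),np.sin(a)])).max(0); k=h.argmin(); print("flat deg",np.degrees(a[k]),h[k],h.round(0)[::4])
# vise
w=(245,345,185,255); g=i[185:255,245:345]; hsv=cv2.cvtColor(g,cv2.COLOR_BGR2HSV); Q=C[185:255,245:345]
pm=(Q[...,2]>6)&(Q[...,2]<18)
cnt=max(cv2.findContours(cv2.morphologyEx((Q[...,2]>6).astype(np.uint8),cv2.MORPH_OPEN,np.ones((9,9))),cv2.RETR_EXTERNAL,cv2.CHAIN_APPROX_NONE)[0],key=cv2.contourArea)[:,0]
W=onplane("top",cnt+[245,185],12)[:,:2].astype(np.float32); print("plate",cv2.minAreaRect(W))
q=Q.reshape(-1,3)
jaw=Q[:,:35].reshape(-1,3); jaw=jaw[jaw[:,2]>38]; print("jaw",len(jaw),cv2.minAreaRect(jaw[:,:2].astype(np.float32)),np.median(jaw[:,2]))
h=q[q[:,2]>85]; print("handle",len(h),h.mean(0),np.ptp(h,axis=0))
n=q[(q[:,2]>57)&(q[:,2]<70)]; print("nut",len(n),np.median(n,axis=0))
E
```

```text
disc circle [445.20114136 142.10116577] 28.737985610961914
spigot 68 [445.33515321 121.28155146 201.58518168] [ 27.9230904  196.15300836]
disc pts [442.44612995 137.01377086  39.93831241]
flat deg 48.00000000000001 21.03129397423107 [29. 28. 27. 24. 21. 23. 26. 28. 28. 28. 28. 28. 28. 28. 29. 28. 29. 29.
 28. 28. 28. 29. 28. 28. 28. 28. 28. 27. 28. 29.]
plate ((516.3500366210938, -170.083251953125), (248.7873077392578, 108.77719116210938), 88.25385284423828)
jaw 252 ((505.2076416015625, -85.99118041992188), (47.89508819580078, 116.86885833740234), 69.26952362060547) 46.37689580572771
handle 62 [ 439.23972984 -137.86530943  711.35205673] [  45.57933989  191.67486601 1269.36785856]
nut 85 [ 509.78034452 -242.02629801   61.4817763 ]
```

Run:
```python
from m import *
z=np.load("top0.npz"); i,d=z["i"],z["d"]; C=cloud("top",d)
print("hole@69",onplane("top",[[191.7,232.1]],69))
P=C[216:250,178:212].reshape(-1,3); s=P[(P[:,2]>62)&(P[:,2]<74)]; print("spigot",len(s),s.mean(0),s.min(0),s.max(0))
W=hub(i,C,(178,212,216,250)).astype(np.float32); print(W.min(0),W.max(0))
Q=C[185:255,245:345]; q=Q.reshape(-1,3)
jaw=Q[5:45,10:35].reshape(-1,3); jaw=jaw[(jaw[:,2]>40)&(jaw[:,2]<52)]; print("jaw",len(jaw),cv2.minAreaRect(jaw[:,:2].astype(np.float32)),jaw.mean(0))
h=q[(q[:,2]>92)&(q[:,2]<108)]; print("handle",len(h),h.mean(0),np.ptp(h,axis=0))
# bolts: bright circles at plate corners
k=onplane("top",[[250+(445-400)/4.21,185+42/4.21],[250+(753-400)/4.21,185+62/4.21],[250+(748-400)/4.21,185+181/4.21],[250+(437-400)/4.21,185+160/4.21],[250+(708-400)/4.21,185+116/4.21]],14); print("bolts",k.round(1)); print(k[:4].mean(0), np.degrees(np.arctan2(*(k[0]-k[1])[[1,0]])),np.degrees(np.arctan2(*(k[3]-k[2])[[1,0]])))
print("nut",onplane("top",[[250+(708-400)/4.21-.5,185+116/4.21-.5]],63))
k=onplane("top",[[250+(686-400)/4.21-.5,185+250/4.21-.5]],100);print("handle",k)
```

```text
hole@69 [[445.43985893 142.13290809  69.        ]]
spigot 59 [444.03885977 140.41255102  68.46494745] [431.11020851 127.27573383  62.13479332] [454.71599939 153.24308763  73.48555667]
[416.79416  114.319115] [473.93893 170.01704]
jaw 223 ((519.5546264648438, -92.34607696533203), (25.5499324798584, 82.51915740966797), 88.22820281982422) [518.76082478 -92.27604484  45.93330503]
handle 32 [ 420.68325884 -226.88598633   99.71658803] [14.40690728 15.13432942 11.28526851]
bolts [[ 565.   -59.3   14. ]
 [ 556.3 -284.8   14. ]
 [ 469.5 -281.9   14. ]
 [ 478.3  -55.6   14. ]
 [ 515.9 -252.5   14. ]]
[ 517.26126599 -170.41099288   14.        ] 87.78826967576609 87.76135577733531
nut [[ 515.26036336 -243.38955187   63.        ]]
handle [[ 422.35181573 -223.79402895  100.        ]]
```

Everything agrees with the given sizes:

| Thing | Position or angle |
|---|---|
| Hub | (445, 141.5), flat at about 48° |
| Vise | (517, -170), yaw about -2° |
| Nest | (518.6, -125), flat must face 88° |
| Lever pivot | (514.4, -245) |
| Lever handle | (421.5, -225), lever at about 0 rad |

The hub therefore needs a +40° turn. I'm setting out now.

Call:
arm_command([
  [[0,0,6],[25,40,0],0],
  [[0,0,12],[50,80,0],0],
  [[0,0,18],[76,120,0],0],
  [[0,0,24],[101,161,0],0],
  [[0,0,30],[127,202,0],0],
])

```text
clock: 0.6
position: [331.4, -386.3, 209.5]
ee_rot: [-0.294, 0.643, 0.296, 0.642]
contact_force: [1.2, 0.2, 0.2]
gripper_width: 85.1
```

Call:
arm_command([
  [[0,0,6],[25,40,0],0],
  [[0,0,12],[50,80,0],0],
  [[0,0,18],[72,120,0],0],
  [[0,0,24],[85,165,0],0],
  [[0,0,30],[95,210,0],0],
])

```text
clock: 1.1
position: [426.7, -174.4, 209.1]
ee_rot: [-0.451, 0.544, 0.453, 0.543]
contact_force: [2.1, 1.4, -0.1]
gripper_width: 85.8
```

Call:
arm_command([
  [[0,0,0],[5,45,0],0],
  [[0,0,0],[10,90,0],0],
  [[0,0,0],[14,135,0],0],
  [[0,0,0],[17,180,0],0],
  [[0,0,0],[19,220,0],0],
])

```text
clock: 1.6
position: [445.3, 47.6, 209.0]
ee_rot: [-0.452, 0.544, 0.453, 0.543]
contact_force: [1.3, 0.2, -0.5]
gripper_width: 84.9
```

Call:
arm_command([
  [[0,0,0],[0,40,0],0],
  [[0,0,0],[0,75,-10],0],
  [[0,0,0],[0,94,-40],0],
  [[0,0,0],[0,94,-80],0],
  [[0,0,0],[0,94,-90],0],
])

```text
clock: 2.1
position: [442.2, 140.5, 115.1]
ee_rot: [-0.451, 0.547, 0.454, 0.539]
contact_force: [-1.6, -0.9, -0.3]
gripper_width: 85.2
```

Run:
```python
from m import *
s=readout.read_state(); p=s["position"]; print(p)
j,e=imaging.get_image("side"); i,d=imaging.get_image("top"); np.savez("s1.npz",j=j,e=e,i=i,d=d)
t=proj("side",[p,[445,141.5,69],[445,141.5,0],[465,163,20]]); print(t.round(1)); c=t[1].astype(int)
tt=proj("top",[p,[445,141.5,69]]); print(tt.round(1)); k=tt[1].astype(int)
a=cv2.resize(j[c[1]-40:c[1]+30,c[0]-35:c[0]+35],(400,400),interpolation=2); b=cv2.resize(i[k[1]-35:k[1]+35,k[0]-35:k[0]+35],(400,400),interpolation=2)
cv2.imwrite("pics/g1.png",np.hstack([a,b]))
```

```text
[442.17576894 140.48369726 115.1445666 ]
[[211.1 177.3]
 [212.6 186.8]
 [213.8 201. ]
 [216.5 192.7]]
[[189.9 233.4]
 [191.9 232.3]]
```

View pics/g1.png

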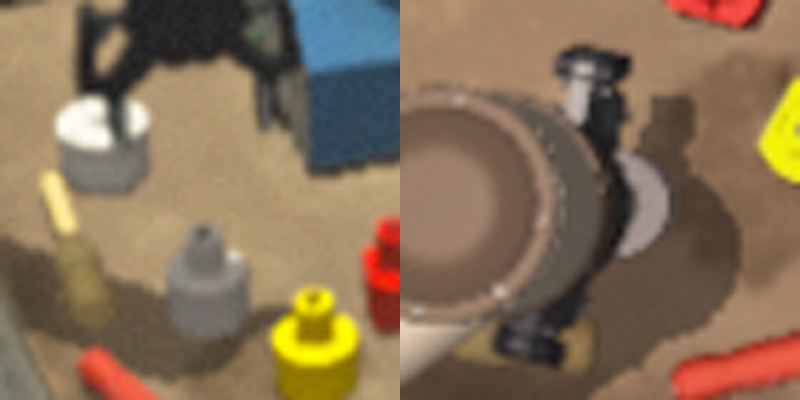

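The spigot top is at side px (212.9,186.6), against a predicted (212.6,186.8), so the position holds. The fingers straddle it along x. Descending now.

Call:
arm_command([
  [[0,0,0],[3,1,-20],0],
  [[0,0,0],[3,1,-40],0],
  [[0,0,0],[3,1,-60],0],
  [[0,0,0],[3,1,-72],0],
  [[0,0,0],[3,1,-72],0],
])

```text
clock: 2.7
position: [447.8, 141.3, 46.0]
ee_rot: [-0.451, 0.546, 0.453, 0.541]
contact_force: [-0.9, -0.0, 0.0]
gripper_width: 85.2
```

Call:
arm_command([
  [[0,0,0],[0,0,0],0.3],
  [[0,0,0],[0,0,0],0.6],
  [[0,0,0],[0,0,0],0.9],
  [[0,0,0],[0,0,0],1],
  [[0,0,0],[0,0,0],1],
])

```text
clock: 3.2
position: [447.5, 141.3, 46.9]
ee_rot: [-0.451, 0.546, 0.453, 0.541]
contact_force: [-4.6, 1.3, 7.8]
gripper_width: 21.3
```

Call:
arm_command([
  [[0,0,0],[0,0,0],1],
  [[0,0,0],[0,0,0],1],
  [[0,0,0],[0,0,0],1],
  [[0,0,0],[0,0,0],1],
  [[0,0,0],[0,0,0],1],
])

```text
clock: 3.7
position: [447.5, 141.3, 47.1]
ee_rot: [-0.451, 0.546, 0.453, 0.541]
contact_force: [-3.1, 0.4, 3.8]
gripper_width: 21.0
```

The width is 21 mm where 26 mm was expected, so I'll check from the cameras before lifting.

Run:
```python
from m import *
s=readout.read_state(); p=s["position"]; print(p,s["gripper_width"],s["wrist_torque"])
R=Rotation.from_quat(s["ee_rot"]).as_matrix(); print(R.round(3))
j,e=imaging.get_image("side"); np.savez("s2.npz",j=j,e=e)
t=proj("side",[p,[445,141.5,69]]); print(t.round(1)); c=np.array([212,186])
a=cv2.resize(j[c[1]-35:c[1]+35,c[0]-40:c[0]+40],(640,560),interpolation=2); cv2.imwrite("pics/g2.png",a)
C=cloud("side",e); k=proj("side",[[445,141.5,30]])[0].astype(int); print(C[k[1],k[0]])
```

```text
[447.46903056 141.33162853  47.09839993] 20.96187517209247 [ 0.11095083  0.76099291 -0.03998225]
[[-0.007 -0.983  0.182]
 [-0.003  0.182  0.983]
 [-1.     0.007 -0.004]]
[[213.6 191.2]
 [212.6 186.8]]
[440.0947611  127.25679484  45.54337427]
```

View pics/g2.png

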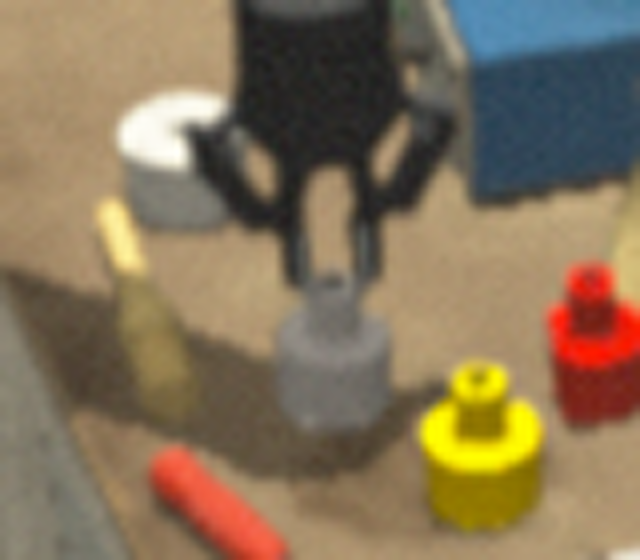

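The tips appear to end level with the spigot's top, at crop (290–375, 285). That's higher or further back than the TCP reading implies. I'll check the finger points in the depth.

Run:
```python
from m import *
z=np.load("s2.npz"); j,e=z["j"],z["e"]; C=cloud("side",e)
g=j.max(2)
m=np.zeros((384,512),bool); m[165:196,200:226]=True
for v in range(174,204,2): print(v,[(tuple(C[v,u].round().astype(int)),int(g[v,u])) for u in (208,213,218)])
```

```text
174 [((np.int64(429), np.int64(132), np.int64(139)), 40), ((np.int64(502), np.int64(316), np.int64(5)), 170), ((np.int64(464), np.int64(120), np.int64(137)), 51)]
176 [((np.int64(427), np.int64(130), np.int64(132)), 39), ((np.int64(498), np.int64(306), np.int64(2)), 173), ((np.int64(466), np.int64(127), np.int64(123)), 42)]
178 [((np.int64(428), np.int64(135), np.int64(119)), 38), ((np.int64(493), np.int64(291), np.int64(2)), 176), ((np.int64(465), np.int64(128), np.int64(113)), 42)]
180 [((np.int64(428), np.int64(136), np.int64(109)), 48), ((np.int64(488), np.int64(275), np.int64(4)), 177), ((np.int64(467), np.int64(135), np.int64(99)), 61)]
182 [((np.int64(428), np.int64(139), np.int64(98)), 55), ((np.int64(484), np.int64(266), np.int64(0)), 178), ((np.int64(467), np.int64(138), np.int64(87)), 66)]
184 [((np.int64(427), np.int64(138), np.int64(90)), 53), ((np.int64(451), np.int64(154), np.int64(73)), 155), ((np.int64(466), np.int64(136), np.int64(80)), 73)]
186 [((np.int64(427), np.int64(141), np.int64(79)), 96), ((np.int64(446), np.int64(139), np.int64(74)), 92), ((np.int64(464), 
[... 646 characters left out ...]
t64(458), np.int64(120), np.int64(45)), 142)]
196 [((np.int64(421), np.int64(133), np.int64(38)), 116), ((np.int64(436), np.int64(116), np.int64(45)), 133), ((np.int64(459), np.int64(124), np.int64(32)), 115)]
198 [((np.int64(421), np.int64(134), np.int64(27)), 112), ((np.int64(436), np.int64(117), np.int64(35)), 116), ((np.int64(455), np.int64(115), np.int64(30)), 107)]
200 [((np.int64(421), np.int64(139), np.int64(14)), 114), ((np.int64(436), np.int64(119), np.int64(23)), 116), ((np.int64(454), np.int64(114), np.int64(21)), 105)]
202 [((np.int64(418), np.int64(131), np.int64(11)), 112), ((np.int64(433), np.int64(114), np.int64(18)), 115), ((np.int64(455), np.int64(120), np.int64(7)), 104)]
```

The depth agrees with the picture. The tips end at z≈70, so only the spigot's top edge is pinched, about 20 mm higher than the TCP reading suggests. The horizontal position is fine. I'll open, go down 14 mm and close again, watching the width.

Call:
arm_command([
  [[0,0,0],[0,0,0],0],
  [[0,0,0],[0,0,0],0],
  [[0,0,0],[0,0,0],0],
  [[0,0,0],[-2,0,-8],0],
  [[0,0,0],[-2,0,-15],0],
])

```text
clock: 4.25
position: [445.2, 141.2, 31.5]
ee_rot: [-0.451, 0.546, 0.453, 0.541]
contact_force: [0.2, 0.1, 0.2]
gripper_width: 85.5
```

Call:
arm_command([
  [[0,0,0],[0,0,0],0.3],
  [[0,0,0],[0,0,0],0.5],
  [[0,0,0],[0,0,0],0.6],
  [[0,0,0],[0,0,0],0.7],
  [[0,0,0],[0,0,0],1],
])

```text
clock: 4.75
position: [444.8, 141.2, 31.8]
ee_rot: [-0.451, 0.546, 0.453, 0.541]
contact_force: [-1.9, 0.2, 2.7]
gripper_width: 23.8
```

Call:
arm_command([
  [[0,0,0],[0,0,0],1],
  [[0,0,0],[0,0,0],1],
  [[0,0,0],[0,0,0],1],
  [[0,0,0],[0,0,0],1],
  [[0,0,0],[0,0,0],1],
])

```text
clock: 5.25
position: [444.8, 141.2, 31.8]
ee_rot: [-0.451, 0.546, 0.453, 0.541]
contact_force: [-1.7, 0.6, 0.8]
gripper_width: 23.8
```

Run:
```python
from m import *
s=readout.read_state(); print(s["position"],s["gripper_width"],s["contact_force"])
j,e=imaging.get_image("side"); i,d=imaging.get_image("top"); np.savez("s3.npz",j=j,e=e,i=i,d=d)
c=np.array([212,186]); k=np.array([192,232])
a=cv2.resize(j[c[1]-25:c[1]+25,c[0]-25:c[0]+25],(400,400),interpolation=2); b=cv2.resize(i[k[1]-30:k[1]+30,k[0]-30:k[0]+30],(400,400),interpolation=2)
cv2.imwrite("pics/g3.png",np.hstack([a,b]))
```

```text
[444.80173432 141.16761413  31.81308996] 23.779540238262502 [-1.70315583  0.60389034  0.84561682]
```

View pics/g3.png

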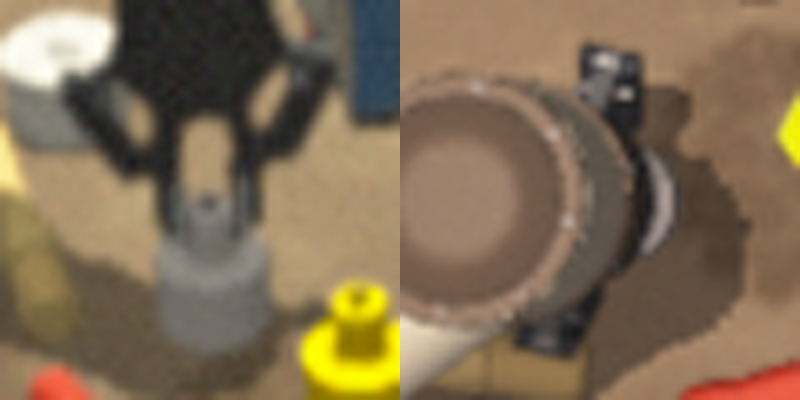

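Now the pads overlap the spigot's upper half on both sides: tips at crop row 228, spigot from 200 to 245. The width reads 23.8. I'll lift 115 mm to clear the yellow hub, then check.

Call:
arm_command([
  [[0,0,0],[0,0,8],1],
  [[0,0,0],[0,0,30],1],
  [[0,0,0],[0,0,60],1],
  [[0,0,0],[0,0,90],1],
  [[0,0,0],[0,0,115],1],
])

```text
clock: 5.85
position: [444.6, 141.0, 148.1]
ee_rot: [-0.451, 0.546, 0.453, 0.541]
contact_force: [0.8, 0.3, -5.1]
gripper_width: 23.8
```

Call:
arm_command([
  [[0,0,4],[5,-15,0],1],
  [[0,0,9],[14,-50,0],1],
  [[0,0,14],[24,-85,0],1],
  [[0,0,18],[33,-120,0],1],
  [[0,0,20],[38,-140,0],1],
])

```text
clock: 6.35
position: [481.9, -1.3, 147.5]
ee_rot: [-0.539, 0.46, 0.541, 0.454]
contact_force: [0.9, -0.1, -4.5]
gripper_width: 23.6
```

Run:
```python
from m import *
s=readout.read_state(); p=s["position"]; print(p,s["gripper_width"],s["contact_force"],s["wrist_torque"])
R=Rotation.from_quat(s["ee_rot"]).as_matrix(); print(np.degrees(np.arctan2(R[1,1],R[0,1])))
j,e=imaging.get_image("side"); i,d=imaging.get_image("top"); np.savez("s4.npz",j=j,e=e,i=i,d=d)
q=p+[0,0,-31.8]
t=proj("side",[q,q+[0,0,40],q+[0,0,69]]); print(t.round(1)); c=t[1].astype(int)
a=cv2.resize(j[c[1]-30:c[1]+30,c[0]-30:c[0]+30],(400,400),interpolation=2)
t=proj("top",[q+[0,0,40]]); k=t[0].astype(int); print(t)
b=cv2.resize(i[k[1]-30:k[1]+30,k[0]-30:k[0]+30],(400,400),interpolation=2)
cv2.imwrite("pics/g4.png",np.hstack([a,b]))
```

```text
[481.90964181  -1.25701102 147.54975795] 23.645344927331465 [ 0.86337678 -0.09754398 -4.45188076] [ 0.0772547  -0.02929929  0.03605017]
-170.50591743234904
[[234.2 194.9]
 [233.7 185.9]
 [233.3 179.2]]
[[239.60850993 220.43582889]]
```

View pics/g4.png

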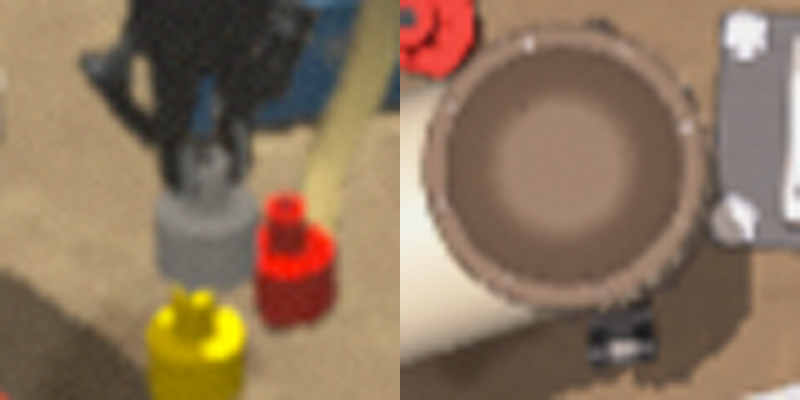

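The hub is held upright with about 5 N of weight, and its disc centre is where predicted (crop 207,205). I'll refine the flat's angle from the first picture before the final turn.

Run:
```python
from m import *
z=np.load("top0.npz"); i,d=z["i"],z["d"]; W=hub(i,None,(178,212,216,250)); c=np.array([445.0,141.6])
for it in range(3):
  for a0 in (48,):
    n=np.array([np.cos(np.radians(a0)),np.sin(np.radians(a0))]); t=np.array([-n[1],n[0]])
    r=W-c; k=(r@n>15)&(abs(r@t)<13-it*2); L=cv2.fitLine(W[k].astype(np.float32),cv2.DIST_HUBER,0,.01,.01).ravel()
    print(k.sum(),"flat deg",np.degrees(np.arctan2(L[1],L[0]))%180-90,"dist",(L[2:]-c)@n)
# arc circle fit
r=np.hypot(*(W-c).T); k=~((W-c)@n>16); A=np.c_[2*W[k],np.ones(k.sum())]; x=np.linalg.lstsq(A,(W[k]**2).sum(1),rcond=None)[0]; print("circle",x[:2],np.sqrt(x[2]+x[:2]@x[:2]))
```

```text
Traceback (most recent call last):
  File "m.py", line 3, in hub
    u0,u1,v0,v1=win; P=C[v0:v1,u0:u1];
                       ~^^^^^^^^^^^^^
TypeError: 'NoneType' object is not subscriptable
```

Call:
arm_command([
  [[0,0,4],[8,-25,0],1],
  [[0,0,8],[16,-55,0],1],
  [[0,0,13],[25,-85,0],1],
  [[0,0,18],[33,-112,0],1],
  [[0,0,20],[36.5,-127,0],1],
])

```text
clock: 6.95
position: [518.4, -129.4, 146.8]
ee_rot: [-0.609, 0.361, 0.611, 0.353]
contact_force: [0.3, 0.3, -4.4]
gripper_width: 23.7
```

```bash
sed -i 's/ P=C\[v0:v1,u0:u1\];//' m.py
python3 - <<'E'
from m import *
z=np.load("top0.npz"); i,d=z["i"],z["d"]; W=hub(i,None,(178,212,216,250)); c=np.array([445.0,141.6])
n=np.array([np.cos(np.radians(48)),np.sin(np.radians(48))]); t=np.array([-n[1],n[0]]); r=W-c
for w in (15,12,9):
    k=(r@n>12)&(abs(r@t)<w); L=cv2.fitLine(W[k].astype(np.float32),cv2.DIST_HUBER,0,.01,.01).ravel()
    print(k.sum(),"flat deg",np.degrees(np.arctan2(L[1],L[0]))%180-90,"dist",(L[2:]-c)@n)
k=~(r@n>16); A=np.c_[2*W[k],np.ones(k.sum())]; x=np.linalg.lstsq(A,(W[k]**2).sum(1),rcond=None)[0]; print("circle",x[:2],np.sqrt(x[2]+x[:2]@x[:2]))
s=readout.read_state(); R=Rotation.from_quat(s["ee_rot"]).as_matrix(); print(s["position"],"yaw",np.degrees(np.arctan2(R[1,1],R[0,1]))%360,"tilt",R[:,0]); print("held flat =48+",np.degrees(np.arctan2(R[1,1],R[0,1]))%360-169.5)
E
```

```text
63 flat deg 49.566925 dist 20.883517055344203
50 flat deg 49.83127 dist 20.76522508417152
37 flat deg 50.35675 dist 20.834439998569625
circle [444.87411245 142.11284413] 27.641877192293386
[ 518.43479616 -129.42552941  146.78455872] yaw 209.31644643124733 tilt [-0.00723587 -0.00794279 -0.99994228]
held flat =48+ 39.81644643124733
```

The flat was at about 49.7°, so it's now at about 89.5° against 88° wanted; I'll turn it -1.5°. Descending to about 12 mm above seating.

Call:
arm_command([
  [[0,0,-1.5],[0,1,-15],1],
  [[0,0,-1.5],[0,1,-35],1],
  [[0,0,-1.5],[0,1,-60],1],
  [[0,0,-1.5],[0,1,-80],1],
  [[0,0,-1.5],[0,1,-91],1],
])

```text
clock: 7.45
position: [516.8, -127.9, 53.7]
ee_rot: [-0.603, 0.37, 0.608, 0.361]
contact_force: [0.0, -0.1, -4.8]
gripper_width: 24.1
```

Run:
```python
from m import *
s=readout.read_state(); p=s["position"]; print(p,s["gripper_width"],s["contact_force"])
j,e=imaging.get_image("side"); i,d=imaging.get_image("top"); np.savez("s5.npz",j=j,e=e,i=i,d=d)
q=p+[0,0,-31.8]; t=proj("side",[q,q+[0,0,40],[518.6,-125,12]]); print(t.round(1)); c=t[1].astype(int)
a=cv2.resize(j[c[1]-30:c[1]+40,c[0]-35:c[0]+35],(560,560),interpolation=2); cv2.imwrite("pics/g5.png",a)
```

```text
[ 516.76642282 -127.89620761   53.65741196] 24.066290058113314 [ 0.0356161  -0.12842405 -4.75205769]
[[257.2 233. ]
 [257.  224.4]
 [257.4 234.5]]
```

View pics/g5.png

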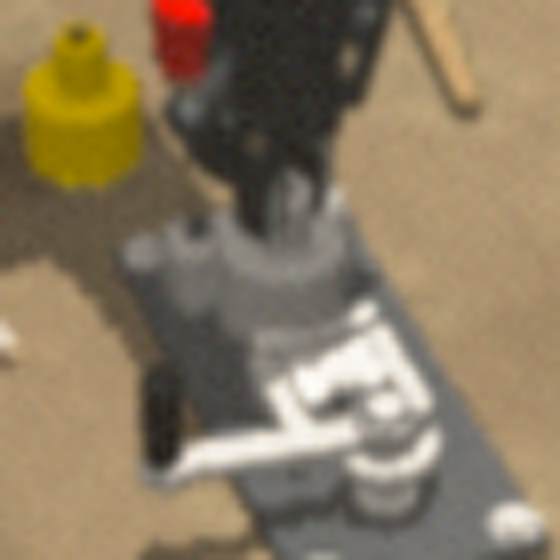

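The hub hangs between the jaw (behind, at left) and the vee pad, with its disc at crop (285,260) and about 10 mm to go. I'll lower it gently.

Call:
arm_command([
  [[0,0,0],[1.5,-0.5,-2],1],
  [[0,0,0],[1.5,-0.5,-4],1],
  [[0,0,0],[1.5,-0.5,-6],1],
  [[0,0,0],[1.5,-0.5,-7],1],
  [[0,0,0],[1.5,-0.5,-8],1],
])

```text
clock: 8.05
position: [518.6, -128.6, 46.4]
ee_rot: [-0.604, 0.37, 0.607, 0.361]
contact_force: [0.1, -0.5, -3.7]
gripper_width: 23.8
```

Call:
arm_command([
  [[0,0,0],[0,0,-0.5],1],
  [[0,0,0],[0,0,-1],1],
  [[0,0,0],[0,0,-1.3],1],
  [[0,0,0],[0,0,-1.6],1],
  [[0,0,0],[0,0,-1.6],1],
])

```text
clock: 8.55
position: [518.6, -128.6, 44.7]
ee_rot: [-0.603, 0.37, 0.608, 0.361]
contact_force: [-0.2, -0.2, -5.3]
gripper_width: 23.8
```

Call:
arm_command([
  [[0,0,0],[0,0,-0.4],1],
  [[0,0,0],[0,0,-0.8],1],
  [[0,0,0],[0,0,-1.2],1],
  [[0,0,0],[0,0,-1.6],1],
  [[0,0,0],[0,0,-1.6],1],
])

```text
clock: 9.05
position: [518.8, -128.8, 44.0]
ee_rot: [-0.604, 0.369, 0.607, 0.361]
contact_force: [-3.7, 0.0, 4.3]
gripper_width: 23.5
```

The force went from -5 to +4 N at the expected height, so the hub is seated. Releasing and rising.

Call:
arm_command([
  [[0,0,0],[0,0,0],0.7],
  [[0,0,0],[0,0,0],0.5],
  [[0,0,0],[0,0,0],0.3],
  [[0,0,0],[0,0,0],0.2],
  [[0,0,0],[0,0,0],0.1],
])

```text
clock: 9.55
position: [519.2, -128.7, 44.1]
ee_rot: [-0.604, 0.369, 0.607, 0.361]
contact_force: [0.8, 0.6, -0.5]
gripper_width: 77.1
```

Call:
arm_command([
  [[0,0,0],[0,0,0],0],
  [[0,0,0],[0,0,20],0],
  [[0,0,0],[0,0,55],0],
  [[0,0,0],[0,0,95],0],
  [[0,0,0],[0,0,130],0],
])

```text
clock: 10.05
position: [519.4, -128.7, 176.0]
ee_rot: [-0.604, 0.369, 0.607, 0.361]
contact_force: [0.4, -0.1, 1.1]
gripper_width: 85.5
```

Call:
arm_command([
  [[0,0,0],[-30,-30,0],0],
  [[0,0,0],[-60,-60,0],0],
  [[0,0,0],[-90,-90,0],0],
  [[0,0,0],[-120,-120,0],0],
  [[0,0,0],[-140,-140,0],0],
])

```text
clock: 10.55
position: [377.4, -269.9, 176.2]
ee_rot: [-0.604, 0.369, 0.607, 0.361]
contact_force: [-0.7, -0.7, -0.0]
gripper_width: 85.5
```

Run:
```python
from m import *
s=readout.read_state(); p=s["position"]; print(p,s["gripper_width"],s["contact_force"],s["joints"])
j,e=imaging.get_image("side"); i,d=imaging.get_image("top"); np.savez("s6.npz",j=j,e=e,i=i,d=d)
a=cv2.resize(i[180:260,245:345],(500,400),interpolation=2); t=proj("side",[518,-150,30])[0].astype(int); b=cv2.resize(j[t[1]-40:t[1]+40,t[0]-30:t[0]+30],(300,400),interpolation=2)
cv2.imwrite("pics/g6.png",np.hstack([a,b]))
```

```text
[ 377.37259859 -269.88047277  176.20249466] 85.46389034001257 [-0.70199592 -0.67090735 -0.03625   ] [-0.26166974  0.14186364 -0.42664602  0.01218821 -1.00869531  0.74020402]
```

View pics/g6.png

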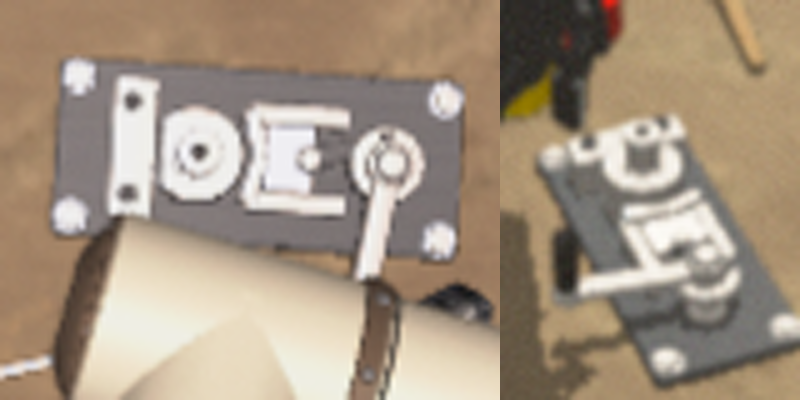

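The hub now stands between jaw and pad, at top-crop (200,152), with its flat parallel to the jaw and a small gap. The lever is still at about 0. Next I'll turn the open jaws tangential to the handle (yaw 208° to 78°) above it, lower them round it as a loose cage, and swing round the arc.

Call:
arm_command([
  [[0,0,-8.4],[9,9,0],0],
  [[0,0,-16.8],[18,18,0],0],
  [[0,0,-25.2],[27,27,0],0],
  [[0,0,-33.6],[36,36,0],0],
  [[0,0,-42],[44,44.5,0],0],
])

```text
clock: 11.15
position: [421.9, -224.9, 176.2]
ee_rot: [-0.429, 0.563, 0.435, 0.557]
contact_force: [-0.6, 0.9, -0.6]
gripper_width: 85.5
```

Call:
arm_command([
  [[0,0,-8.4],[0,0,0],0],
  [[0,0,-16.8],[0,0,0],0],
  [[0,0,-25.2],[0,0,0],0],
  [[0,0,-33.6],[0,0,0],0],
  [[0,0,-42],[0,0,0],0],
])

```text
clock: 11.65
position: [422.5, -224.4, 176.2]
ee_rot: [-0.197, 0.68, 0.204, 0.676]
contact_force: [0.1, -0.8, 0.8]
gripper_width: 85.1
```

Call:
arm_command([
  [[0,0,-8.4],[0,0,-5],0],
  [[0,0,-16.8],[0,0,-10],0],
  [[0,0,-25.2],[0,0,-15],0],
  [[0,0,-33.6],[0,0,-20],0],
  [[0,0,-42],[0,0,-26],0],
])

```text
clock: 12.15
position: [423.2, -224.0, 150.1]
ee_rot: [0.061, 0.705, -0.053, 0.704]
contact_force: [0.5, 0.3, -0.5]
gripper_width: 85.1
```

Run:
```python
from m import *
s=readout.read_state(); R=Rotation.from_quat(s["ee_rot"]).as_matrix(); print(s["position"],"yaw",np.degrees(np.arctan2(R[1,1],R[0,1]))%360,R[:,0].round(3),s["joints"].round(2))
piv=np.array([514.3,-245.2])
for f in range(0,125,6): print(f,(piv+95*np.array([np.cos(np.radians(168+f)),np.sin(np.radians(168+f))])).round(0))
```

```text
[ 423.2400257  -224.03424432  150.12701395] yaw 80.71223567327502 [ 0.     0.011 -1.   ] [-0.15  0.2  -0.42 -0.01 -0.95 -1.57]
0 [ 421. -225.]
6 [ 420. -235.]
12 [ 419. -245.]
18 [ 420. -255.]
24 [ 421. -265.]
30 [ 424. -275.]
36 [ 428. -284.]
42 [ 432. -293.]
48 [ 437. -301.]
54 [ 444. -309.]
60 [ 451. -316.]
66 [ 458. -322.]
72 [ 467. -327.]
78 [ 476. -332.]
84 [ 485. -336.]
90 [ 495. -338.]
96 [ 504. -340.]
102 [ 514. -340.]
108 [ 524. -340.]
114 [ 534. -338.]
120 [ 544. -336.]
```

Call:
arm_command([
  [[0,0,-2],[-2,-1,-20],0],
  [[0,0,-2],[-2,-1,-45],0],
  [[0,0,-2],[-2,-1,-70],0],
  [[0,0,-2],[-2,-1,-90],0],
  [[0,0,-2],[-2,-1,-102],0],
])

```text
clock: 12.65
position: [420.9, -224.4, 46.5]
ee_rot: [0.074, 0.705, -0.065, 0.703]
contact_force: [-0.1, 0.1, 0.1]
gripper_width: 85.5
```

Call:
arm_command([
  [[0,0,0],[0,0,0],0.2],
  [[0,0,0],[0,0,0],0.4],
  [[0,0,0],[0,0,0],0.5],
  [[0,0,0],[0,0,0],0.5],
  [[0,0,0],[0,0,0],0.5],
])

```text
clock: 13.15
position: [421.4, -224.5, 47.2]
ee_rot: [0.073, 0.704, -0.065, 0.703]
contact_force: [-0.4, -0.6, -0.1]
gripper_width: 42.6
```

Run:
```python
from m import *
s=readout.read_state(); p=s["position"]; print(p,s["gripper_width"],s["contact_force"])
j,e=imaging.get_image("side"); i,d=imaging.get_image("top"); np.savez("s7.npz",j=j,e=e,i=i,d=d)
t=proj("side",[[421,-225,100],[421,-225,54],p]); print(t.round(1)); t=t[0].astype(int)
cv2.imwrite("pics/g7.png",cv2.resize(j[t[1]-30:t[1]+30,t[0]-30:t[0]+50],(720,540),interpolation=2))
```

```text
[ 421.40072605 -224.51692441   47.22923901] 42.56231287710787 [-0.3656503  -0.56880681 -0.13733152]
[[241.5 240.8]
 [242.  251.1]
 [242.1 252.5]]
```

View pics/g7.png

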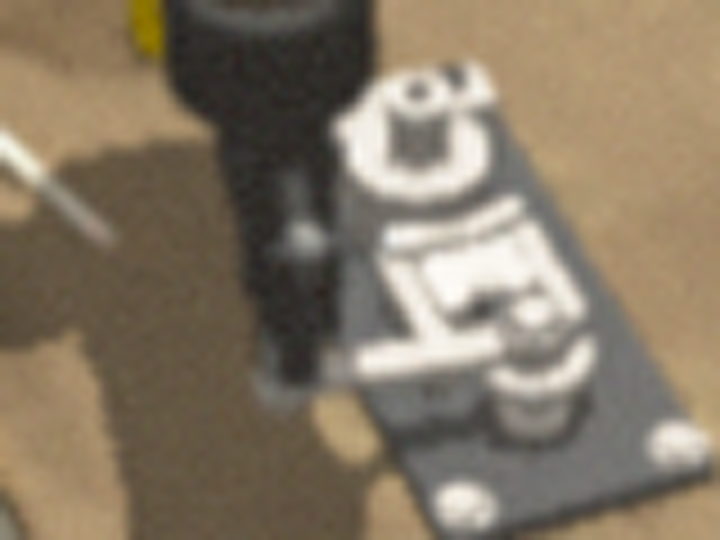

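The cage is round the handle (width 42.6, no contact force) and the near finger hangs over the bar's end at crop (290,350). Swinging along the arc.

Call:
arm_command([
  [[0,0,6],[-1.5,-10,0],0.5],
  [[0,0,12],[-2,-20,0],0.5],
  [[0,0,18],[-1.5,-30,0],0.5],
  [[0,0,24],[0,-40,0],0.5],
  [[0,0,30],[2.5,-50,0],0.5],
])

```text
clock: 13.75
position: [423.7, -274.8, 47.2]
ee_rot: [-0.113, 0.699, 0.12, 0.696]
contact_force: [1.0, 1.4, 0.0]
gripper_width: 42.7
```

Call:
arm_command([
  [[0,0,6],[4,-9,0],0.5],
  [[0,0,12],[8,-18,0],0.5],
  [[0,0,18],[13,-26,0],0.5],
  [[0,0,24],[20,-34,0],0.5],
  [[0,0,30],[27,-41,0],0.5],
])

```text
clock: 14.25
position: [449.9, -315.7, 47.1]
ee_rot: [-0.29, 0.646, 0.298, 0.64]
contact_force: [-0.2, 2.1, 2.0]
gripper_width: 42.6
```

Call:
arm_command([
  [[0,0,6],[8,-6,0],0.5],
  [[0,0,12],[17,-11.5,0],0.5],
  [[0,0,18],[26,-16.5,0],0.5],
  [[0,0,24],[35,-20.5,0],0.5],
  [[0,0,30],[45,-22.5,0],0.5],
])

```text
clock: 14.75
position: [493.6, -338.2, 46.8]
ee_rot: [-0.448, 0.549, 0.456, 0.54]
contact_force: [-3.0, -1.8, -0.1]
gripper_width: 42.8
```

Call:
arm_command([
  [[0,0,6],[9,-2,0],0.5],
  [[0,0,12],[19,-2,0],0.5],
  [[0,0,18],[29,-2,0],0.5],
  [[0,0,22],[36,-1,0],0.5],
  [[0,0,25],[41,0,0],0.5],
])

```text
clock: 15.25
position: [535.1, -338.2, 46.8]
ee_rot: [-0.556, 0.438, 0.562, 0.428]
contact_force: [0.0, -0.2, 1.0]
gripper_width: 42.8
```

Run:
```python
from m import *
s=readout.read_state(); p=s["position"]; print(p,s["gripper_width"],s["contact_force"])
j,e=imaging.get_image("side"); i,d=imaging.get_image("top"); np.savez("s8.npz",j=j,e=e,i=i,d=d)
t=proj("side",[515,-230,50])[0].astype(int); k=proj("top",[515,-200,50])[0].astype(int)
a=cv2.resize(j[t[1]-40:t[1]+40,t[0]-40:t[0]+40],(400,400),interpolation=2);b=cv2.resize(i[k[1]-50:k[1]+50,k[0]-50:k[0]+50],(400,400),interpolation=2)
cv2.imwrite("pics/g8.png",np.hstack([a,b]))
```

```text
[ 535.09010962 -338.19531229   46.7545679 ] 42.817851592197314 [ 0.00483072 -0.22102066  1.03493977]
```

View pics/g8.png

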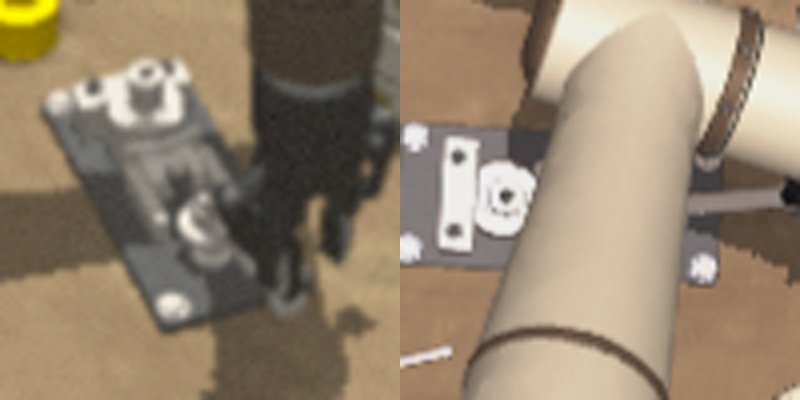

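The lever has swung past centre: in the top crop the bar points -y and slightly +x. The hub sits against the jaw, and the force reads about 0, so the lever holds itself. Opening and withdrawing straight up.

Call:
arm_command([
  [[0,0,0],[0,0,0],0.3],
  [[0,0,0],[0,0,0],0.1],
  [[0,0,0],[0,0,0],0],
  [[0,0,0],[0,0,0],0],
  [[0,0,0],[0,0,15],0],
])

```text
clock: 15.85
position: [533.4, -337.4, 59.8]
ee_rot: [-0.554, 0.439, 0.563, 0.428]
contact_force: [-0.0, -0.0, -0.1]
gripper_width: 85.5
```

Call:
arm_command([
  [[0,0,0],[0,0,30],0],
  [[0,0,0],[0,0,60],0],
  [[0,0,0],[0,0,100],0],
  [[0,0,0],[0,0,130],0],
  [[0,0,0],[0,0,150],0],
])

```text
clock: 16.35
position: [534.0, -337.9, 213.1]
ee_rot: [-0.555, 0.439, 0.562, 0.428]
contact_force: [1.5, -0.7, -0.9]
gripper_width: 85.2
```

Call:
arm_command([
  [[0,0,0],[-30,-40,0],0],
  [[0,0,0],[-60,-75,0],0],
  [[0,0,0],[-90,-110,0],0],
  [[0,0,0],[-120,-145,0],0],
  [[0,0,0],[-150,-180,0],0],
])

```text
clock: 16.85
position: [382.6, -519.0, 213.2]
ee_rot: [-0.555, 0.439, 0.562, 0.428]
contact_force: [0.5, 0.8, 0.2]
gripper_width: 85.5
```

Run:
```python
from m import *
s=readout.read_state(); p=s["position"]; print(p,s["gripper_width"],s["contact_force"])
j,e=imaging.get_image("side"); i,d=imaging.get_image("top"); np.savez("s9.npz",j=j,e=e,i=i,d=d); C=cloud("top",d)
t=proj("side",[515,-200,50])[0].astype(int); k=proj("top",[515,-220,50])[0].astype(int)
a=cv2.resize(j[t[1]-40:t[1]+40,t[0]-40:t[0]+40],(400,400),interpolation=2);b=cv2.resize(i[k[1]-55:k[1]+55,k[0]-55:k[0]+55],(400,400),interpolation=2)
cv2.imwrite("pics/g9.png",np.hstack([a,b]))
P=C.reshape(-1,3); near=lambda c,r,z0,z1: P[(np.hypot(P[:,0]-c[0],P[:,1]-c[1])<r)&(P[:,2]>z0)&(P[:,2]<z1)]
h=near((526,-339),45,85,115); print("handle",len(h),h.mean(0) if len(h) else "")
if len(h): v=h.mean(0)[:2]-[514.3,-245.2]; print("angle rad",np.radians(np.degrees(np.arctan2(v[1],v[0]))%360-168),np.hypot(*v))
s=near((518.6,-125),30,72,88); print("spigot",len(s),s.mean(0))
```

```text
[ 382.58170212 -518.95771563  213.22174958] 85.45012457818842 [0.4714237  0.80878485 0.18390689]
handle 33 [ 524.29069925 -337.00757427   99.10526467]
angle rad 1.8886314644876945 92.3495791222732
spigot 61 [ 517.23571492 -125.61729362   80.81716466]
```

View pics/g9.png

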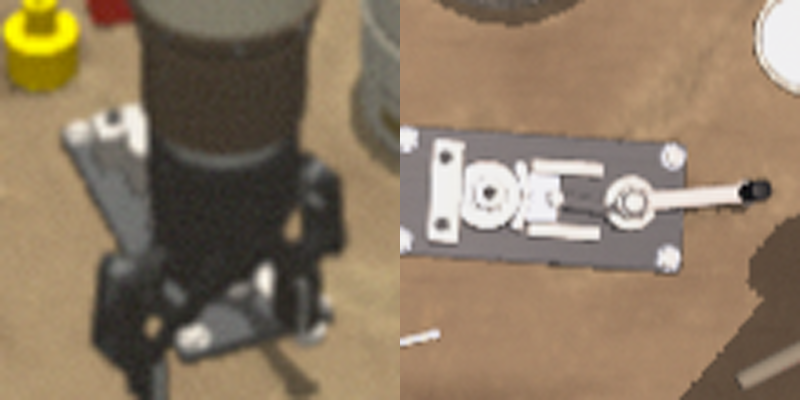

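The lever reads 1.89 rad (stop at 1.9) with the robot clear of it. The spigot top is at (517.2, -125.6, 80.8), against (518.6, -125, 81) expected, and the hub is tight between jaw and pad. Handing in.

```bash
python3 -c "
from bench import arm; print(arm.job_done())"
```

```text
the job is handed in; nothing more can be done
None
```

The steel hub is clamped in the vise: I set it down between the jaw and the pad with its flat facing the fixed jaw. I then swung the lever past centre to its stop, backed the arm off and handed the job in at about 17 s of the 53 s allowed.

**Last checks, with the arm clear:**
- **Lever:** the depth image puts it at 1.89 rad (stop at 1.9), and it stays there by itself.
- **Hub:** its spigot top is at (517, -126, 81) mm, against (518.6, -125, 81) expected. It stands upright, and the top view shows its flat against the jaw.
- **Forces:** none of the readings I took went above about 10 N.
- **Other things on the bench:** none was touched knowingly, but I did not measure their positions again at the end.

**What disagreed:**
- **First grip:** it caught only the top edge of the spigot, because the fingertips were about 20 mm higher than the position reading suggested. I opened, went about 15 mm lower and gripped again before lifting.
- **Grip width:** it then read 23.8 mm on the 26 mm spigot, but the hub held firmly.

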